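# Lift the tall pedal bin's lid for a look inside

## Robot

A 6-joint arm with a two-finger parallel gripper is mounted at the origin on a cart in front of the work surface, level with it; the furniture and walls round the work are solid. World frame = base frame: x ahead of the robot, y to its left, z up, the work surface at z = 0. Lengths are in m, angles in rad, forces in N, time in s.
With the tool pointing down it reaches from about 0.425 to 0.925 m from the base axis. Payload 12.5 kg.
Tool frame: the origin (TCP) lies between the finger pads; the fingertips stand 22 mm ahead of it and the grasp point (between the pads) lies 3 mm ahead of it; z points along the fingers, y is the line along which they close (so a half turn about z gives the same grasp; the last joint's range is limited). The gripper opens to 85 mm and grips with 20 to 120 N. Pads are 22 mm wide; open, the fingers measure 114 mm over their backs; the gripper's body (76 mm by 85 mm) begins 54 mm behind the grasp point. The pads swing forward as they close: fully open they stand 13 mm farther back than shut.
Start: joints at [-0.106, 0.491, 1.559, -0, 1.092, -0.106], TCP at [0.625, 0, 0.253] pointing down, gripper open.
Joint ranges: [-3.1, 3.1], [-0.84, 2.19], [0.05, 2.79], [-1.13, 4.28], [0.06, 2.93], [-2.69, 2.69]. Speed limits (rad/s): [2.22, 2.22, 2.79, 3.14, 3.14, 3.14].

## Interface

Orientations are given as [roll, pitch, yaw] about the fixed x, y, z axes, in that order (R = Rz(yaw) Ry(pitch) Rx(roll)).
In Python, from cell import r gives the robot as it stands.
- The arm moves only by the shell command python3 -m inch 'ROWS' [OPENING] [FORCE]. ROWS is a JSON object of lists of equal length, an entry for each row: "offset": the shift along the tool's x, y, z in units of 40 mm (1.0 is 40 mm), a list of three; "twist": the turn, a rotation vector about the tool's x, y, z in units of 10 degrees (1.0 is 10 degrees), a list of three. In form: {"offset": [[x, y, z], ...], "twist": [[wx, wy, wz], ...]}. A call has 1 to 5 rows; each row is the pose to reach, as a shift and turn from the pose commanded when the call began, along the tool's axes at that moment; what a row does not reach only later rows make up. A row lasts 1/8 s, in which the tool goes at most 62.5 mm and 10.7 degrees, less where a joint would pass 70% of its speed; a pose out of reach is approached as far as the arm can. A call with a gripper value outside its range is refused whole. OPENING is the closure, from 0 (fully open) to 1 (shut), set as the call begins (- or left out, the last holds). The fingers move at their own pace and stop on an object; FORCE is the grip in N (left out, the last holds). Time passes only in rows, so rows that repeat a pose let the fingers close. It gives the time, the measured TCP pose, the force, the opening and the grip force at its end, in the units of the state.
- r.state(): the state, without advancing time (a new reading comes with each control period).
- r.get_image(name): name is "scene" or "side" or "wrist"; returns (picture, depth): 420x560x3 uint8, red, green, blue; 420x560 float32, m along the optical axis (not along the pixel's ray), 0 where there is no reading.
- r.camera_info(name): a dict with "vertical_fov" (degrees; the focal length in pixels is half the picture's height over the tangent of half this angle, whatever the lens; pixels are square), "cx", "cy" (the principal point, pixels), "dist" ([k1, k2, p1, p2, k3] as OpenCV has them; the pictures are not rectified), "rvec" (rotation vector, rad) and "tvec" (3), from world to camera coordinates, as OpenCV has them. Camera axes: x right, y down, z forward; pixel columns grow to the right and rows downward; lengths in m; the calibration is good to about 2 mm. A picture is of the moment at which its call begins: read the wrist's pose just before it. camera_info takes no time and is no camera call; for the wrist camera it gives the pose at the moment of the call.
- r.hand_in(): hands the job in; it is judged then, once.
The state is a dict: "clock": time; "joint_pos": joint angles; "joint_velocities": joint speeds; "joint_efforts": joint torques, N m; "tool_pos": TCP position; "tcp_rot": TCP orientation; "ft_force": force on the tool from outside, world axes, zero at the start; "torque": the same for the moment, N m; "grip_width": opening from 0.0 (shut) to 1.0 (fully open); "grasp_force": force on a finger pad.
Only numpy, scipy, OpenCV 4.12 (cv2) and the standard library are available. Lean on these libraries where they do the work, as an engineer would, in place of code of your own. Each camera call takes 0.05 s, during which the arm holds its last target. There are 200 camera calls.

## Task

I want to see how full the taller of the two pedal bins on the bench is. Press its pedal right down so that the lid stands wide open, hold it open for at least two seconds, then ease the pedal slowly back up, taking a second or more, so that the lid comes down shut without a slam. Work the lid only by the pedal, and do not press the pedal of the low bin.

Things in the scene. Friction and masses are not known exactly. Their poses are not given: they have to be found in the camera images.
- tall_bin: the taller of two alike pedal bins: rectangular grey metal bucket on a black plinth, flat steel lid; 104 mm deep (x), 114 mm wide (y), 140 mm high to the lid's underside, 148 mm with the lid; fixed to the bench, offcuts inside. Origin: centre of its underside, on the bench top (z = 0). Its pedal sticks out of the plinth along the bin's own -x, toward the robot within 23 degrees of yaw
- tall_bin_pad (a point): point to press: middle of the top of the tall bin's pedal pad, a dark steel plate 34 (x) x 42 (y) x 6 mm on a bar 18 mm wide. It lies 134 mm from the bin's origin along the bin's -x, 80 mm in front of the lid edge. 48 mm above the bench at rest, 21 mm fully pressed, within 1 mm of the same x and y. The pad slopes up away from the bin by 7 degrees at rest, down by 7 degrees when fully pressed
- tall_bin_pedal (a joint): the tall bin's pedal: 0 at rest (up, lid shut), 0.25 rad against its stop (fully pressed). It turns on a level pin inside the plinth, 105 mm behind the pad's middle. It needs about 4 to 6 N on the pad all the way; a spring and the lid's weight bring it back, and if let go from fully down it flies up in a fraction of a second and the lid slams
- tall_bin_lid: the tall bin's steel lid, 108 x 118 x 8 mm, linked to the pedal: it turns up 4.8 times as far as the pedal, to 69 degrees (1.2 rad) with the pedal fully down. Origin on its hinge at the bin's rear top edge, 53 mm behind the bin's middle, 140 mm above the bench; its z axis points straight up when shut and tips back as it opens. Not to be touched
- low_bin_pedal (a joint): pedal of the other, lower bin (same build and footprint, only 90 mm high to the underside of its lid), 0 at rest and 0.25 rad fully pressed; to be left up. Which bin stands at the left varies

How it is judged:
By the outcome, as a careful person would: the job done as asked, in the order asked, and still so for the second after the job is handed in, with the robot touching nothing.
It also fails if it takes over 34 s, if anything falls off the work surface, if the arm or the gripper's body presses on something with over 40 N, if the wrist force passes 120 N, or if a joint passes its speed limit or range.

## Working session

There is one attempt and no reset: what is moved stays moved. The work goes in short steps, Python scripts to look and compute and a shell command to move; the robot and the scene stay as the last step left them, time stands still between calls to the robot, and variables do not carry over. Pictures are saved under pics/ and viewed, at most 10 in all, crops included, and the job is handed in when it is done.

```bash
mkdir -p pics; cat > h.py <<'E'
import numpy as np,cv2
from cell import r
def cam(n):
    i=r.camera_info(n); f=210/np.tan(np.radians(i["vertical_fov"])/2)
    K=np.array([[f,0,i["cx"]],[0,f,i["cy"]],[0,0,1]]); R=cv2.Rodrigues(np.array(i["rvec"],float))[0]
    return K,np.array(i["dist"],float),R,np.array(i["tvec"],float).ravel()
def cloud(n,name):
    K,d,R,t=cam(n); im,dep=r.get_image(n)
    cv2.imwrite(f"pics/{name}.png",im[:,:,::-1])
    v,u=np.mgrid[:420,:560]; p=np.stack([u,v],-1).reshape(-1,1,2).astype(float)
    n_=cv2.undistortPoints(p,K,d).reshape(420,560,2)
    P=np.dstack([n_,np.ones((420,560))])*dep[...,None]
    W=(P-t)@R; W[dep==0]=np.nan
    return im,W
E
python3 - <<'E'
from h import *
for n in("scene","side"):
    im,W=cloud(n,n+"0"); np.save(n+"0.npy",W); print(cam(n)[2:], r.state()["clock"])
cv2.imwrite("pics/both.png",cv2.resize(np.vstack([cv2.imread("pics/scene0.png"),cv2.imread("pics/side0.png")]),(400,600)))
E
```

```text
(array([[ 0.88725733, -0.46114678, -0.01086617],
       [-0.28422612, -0.52800076, -0.80026915],
       [ 0.3633042 ,  0.71313312, -0.5995425 ]]), array([-0.43919928,  0.3060064 ,  0.77366522])) 0.05
(array([[ 0.99755241, -0.06975447, -0.00484763],
       [-0.03979146, -0.50931126, -0.85966196],
       [ 0.05749631,  0.85775075, -0.51084031]]), array([-0.5590648 ,  0.20159439,  0.9159134 ])) 0.1
```

View pics/scene0.png

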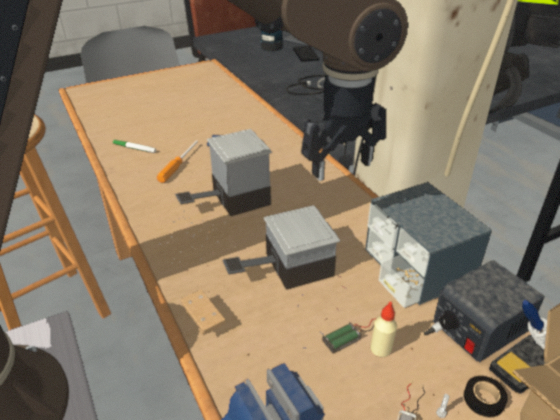

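View pics/side0.png

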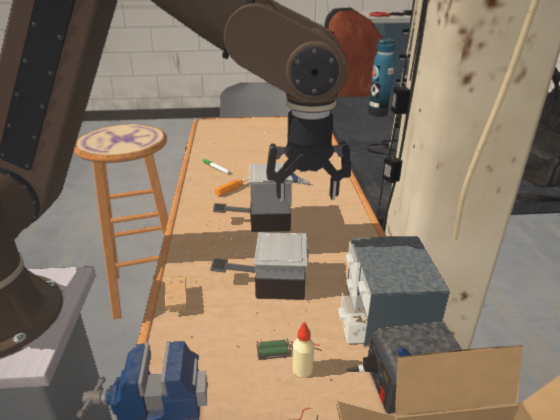

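The tall bin is the far (left, +y) one: its lid is around (240,146) and its pad around (185,198) in the scene view. The low bin's pad is at about (234,265).

```bash
python3 - <<'E'
from h import *
for n,pads,lids in(("scene",[(185,198),(234,265)],[(240,146),(300,228)]),("side",[(219,208),(219,265)],[(262,175),(282,248)])):
    W=np.load(n+"0.npy")
    im=cv2.imread(f"pics/{n}0.png")
    for (u,v) in pads+lids: print(n,(u,v),np.nanmedian(W[v-2:v+3,u-2:u+3].reshape(-1,3),0).round(4))
    z=W[...,2]
    for lo,hi,reg in((.138,.158,"tall lid"),(.085,.105,"low lid")):
        for (u,v) in lids:
            m=((z>lo)&(z<hi)).astype(np.uint8); k,l=cv2.connectedComponents(m)
            if l[v,u]: 
                P=W[l==l[v,u]]; rc=cv2.minAreaRect((P[:,:2]*1000).astype(np.float32)); print(reg,rc,np.median(P[:,2]),len(P))
    for (u,v) in pads:
        m=((z>.035)&(z<.062)&(im.max(2)<110)).astype(np.uint8); k,l=cv2.connectedComponents(m)
        if l[v,u]:
            P=W[l==l[v,u]]; print("pad",cv2.minAreaRect((P[:,:2]*1000).astype(np.float32)),P.min(0),P.max(0),len(P))
E
```

```text
scene (185, 198) [0.4382 0.3261 0.0503]
scene (234, 265) [0.4461 0.0768 0.0497]
scene (240, 146) [0.573  0.3167 0.1489]
scene (300, 228) [0.5781 0.0588 0.0997]
tall lid ((576.3970336914062, 329.550537109375), (122.98754119873047, 111.08152770996094), 88.86100769042969) 0.14854971377838044 1419
low lid ((582.8126220703125, 63.494537353515625), (120.43787384033203, 110.51805877685547), 82.92996215820312) 0.09821492600311586 2392
pad ((530.2267456054688, 325.22552490234375), (101.7098617553711, 208.96347045898438), 68.79412078857422) [0.42383125 0.26850727 0.03506886] [0.62227115 0.38209488 0.06196782] 820
pad ((536.7783203125, 64.62283325195312), (103.99783325195312, 210.8739776611328), 62.73847198486328) [0.42956955 0.00060298 0.03504389] [0.62351642 0.12309599 0.061929  ] 1149
side (219, 208) [0.4412 0.3249 0.0493]
side (219, 265) [0.4493 0.073  0.0486]
side (262, 175) [0.5561 0.3089 0.1488]
side (282, 248) [0.5847 0.0551 0.0984]
tall lid ((553.28564453125, 326.57281494140625), (63.82246017456055, 119.39503479003906), 0.9274693131446838) 0.14765198606391547 417
low lid ((583.6778564453125, 61.44256591796875), (122.61541748046875, 109.62024688720703), 83.10297393798828) 0.09757425880080232 1789
pad ((525.1962890625, 299.75311279296875), (53.66027069091797, 206.89825439453125), 70.79877471923828) [0.42798393 0.26581279 0.0350091 ] [0.62663513 0.34809993 0.06199606] 543
pad ((479.5030212402344, 76.06503295898438), (42.572784423828125, 91.74050903320312), 86.7168960571289) [0.43272198 0.05605452 0.03603598] [0.5249909  0.09944665 0.05261329] 323
```

```bash
cat >> h.py <<'E'
def pad(W):
    P=W.reshape(-1,3); b=(np.abs(P[:,0]-.44)<.04)&(np.abs(P[:,1]-.326)<.04)&(P[:,2]>.038)&(P[:,2]<.06)
    return P[b]
def need(x,y,z):
    from scipy.spatial.transform import Rotation as R
    s=r.state(); Rm=R.from_euler("xyz",s["tcp_rot"]).as_matrix()
    print(s["clock"],np.round(s["tool_pos"],4),np.round(s["tcp_rot"],3),"offset",(Rm.T@(np.array([x,y,z])-s["tool_pos"])/.04).round(3),np.round(s["ft_force"],1))
E
python3 - <<'E'
from h import *
for n in("scene","side"):
    P=pad(np.load(n+"0.npy")); print(len(P),np.median(P,0),np.percentile(P,[2,98],0))
    for lo in np.arange(.415,.48,.01):
        q=P[(P[:,0]>=lo)&(P[:,0]<lo+.01)]
        if len(q): print(round(lo,3),len(q),q[:,1].min().round(4),q[:,1].max().round(4),np.median(q[:,2]).round(4))
need(.441,.326,.2)
E
```

```text
242 [0.44482614 0.32956211 0.04880179] [[0.42360992 0.31252638 0.04261681]
 [0.47872938 0.35334062 0.05278785]]
0.415 14 0.312 0.3536 0.0497
0.425 55 0.3117 0.3536 0.0505
0.435 53 0.3121 0.354 0.05
0.445 53 0.31 0.3567 0.0482
0.455 29 0.3223 0.351 0.0466
0.465 24 0.3225 0.3403 0.0459
0.475 14 0.3244 0.3431 0.044
152 [0.44661924 0.32692328 0.04791458] [[0.42591629 0.31009109 0.04209871]
 [0.47788488 0.35098113 0.05168839]]
0.425 33 0.3099 0.351 0.0499
0.435 37 0.3112 0.352 0.0488
0.445 36 0.3088 0.3494 0.0478
0.455 23 0.3125 0.3481 0.0456
0.465 15 0.3215 0.3416 0.0446
0.475 8 0.3208 0.3364 0.0432
0.1 [0.6248 0.     0.2528] [-3.141 -0.     1.571] offset [ 8.149 -4.594  1.325] [-0.9  1.6 -0.4]
```

```bash
python3 -m inch '{"offset":[[0.6,-0.3,0],[1.6,-0.9,0],[2.6,-1.5,0],[3.6,-2.1,0],[4.6,-2.7,0]],"twist":[[0,0,0],[0,0,0],[0,0,0],[0,0,0],[0,0,0]]}' 1 40
python3 -m inch '{"offset":[[1,-0.6,0],[2,-1.1,0],[2.9,-1.5,0.3],[3.5,-1.8,0.8],[3.68,-1.9,1.3]],"twist":[[0,0,0],[0,0,0],[0,0,0],[0,0,0],[0,0,0]]}'
python3 -m inch '{"offset":[[0,0,0],[0,0,0]],"twist":[[0,0,0],[0,0,0]]}'
python3 - <<'E'
from h import *
need(.441,.331,.075)
im,W=cloud("scene","s1"); im2,W=cloud("side","s2")
c=np.hstack([im[90:270,100:380],im2[90:270,140:420]]); cv2.imwrite("pics/c1.png",cv2.resize(c,(800,257))[:,:,::-1])
E
```

```text
clock: 0.72
tool_pos: [0.5152, 0.1859, 0.2533]
tcp_rot: [-3.141, -0.0, 1.571]
ft_force: [0.9, 0.4, 0.1]
grip_width: -0.001
grasp_force: 0.0
clock: 1.35
tool_pos: [0.4391, 0.333, 0.2008]
tcp_rot: [-3.142, -0.0, 1.573]
ft_force: [-0.0, -0.0, 0.3]
grip_width: 0.002
grasp_force: 0.0
clock: 1.6
tool_pos: [0.441, 0.3313, 0.202]
tcp_rot: [3.141, -0.0, 1.571]
ft_force: [-0.3, 0.2, 0.3]
grip_width: 0.002
grasp_force: 0.0
1.6 [0.441  0.3313 0.202 ] [ 3.141 -0.     1.571] offset [-8.000e-03 -2.000e-03  3.175e+00] [-0.3  0.2  0.3]
```

View pics/c1.png

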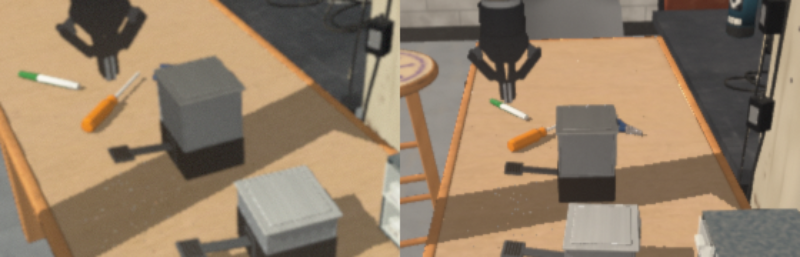

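The shut fingertips hang over the tall bin's pad, which shows at (120,153) and (515,169) in the crop. I'll descend.

```bash
python3 -m inch '{"offset":[[0,0,0.6],[0,0,1.4],[0,0,2.2],[0,0,2.8],[0,0,3]],"twist":[[0,0,0],[0,0,0],[0,0,0],[0,0,0],[0,0,0]]}'
python3 -m inch '{"offset":[[0,0,0.03],[0,0,0.06],[0,0,0.1],[0,0,0.15],[0,0,0.2]],"twist":[[0,0,0],[0,0,0],[0,0,0],[0,0,0],[0,0,0]]}'
python3 - <<'E'
from h import *
need(.441,.331,.043)
im,W=cloud("scene","s3"); im2,W=cloud("side","s4")
c=np.hstack([im[110:250,140:320],im2[110:250,180:360]]); cv2.imwrite("pics/c2.png",cv2.resize(c,(800,311))[:,:,::-1])
E
```

```text
clock: 2.33
tool_pos: [0.4411, 0.3308, 0.0807]
tcp_rot: [-3.141, 0.0, 1.57]
ft_force: [0.1, 0.3, 0.2]
grip_width: 0.002
grasp_force: 0.0
clock: 2.95
tool_pos: [0.4411, 0.3313, 0.0734]
tcp_rot: [3.141, -0.0, 1.571]
ft_force: [-0.3, -0.0, 0.5]
grip_width: -0.008
grasp_force: 0.0
2.95 [0.4411 0.3313 0.0734] [ 3.141 -0.     1.571] offset [-0.007 -0.002  0.76 ] [-0.3 -0.   0.5]
```

View pics/c2.png

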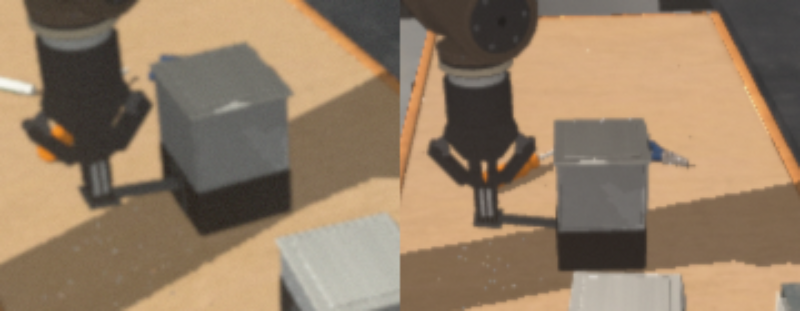

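The fingertips stand on the middle of the pad, at (98,198) and (488,220), and the knuckles are clear of the lid. Pressing now.

```bash
python3 -m inch '{"offset":[[0,0,0.05],[0,0,0.12],[0,0,0.2],[0,0,0.28],[0,0,0.36]],"twist":[[0,0,0],[0,0,0],[0,0,0],[0,0,0],[0,0,0]]}'
python3 -m inch '{"offset":[[0,0,0.08],[0,0,0.16],[0,0,0.24],[0,0,0.32],[0,0,0.36]],"twist":[[0,0,0],[0,0,0],[0,0,0],[0,0,0],[0,0,0]]}'
```

```text
clock: 3.68
tool_pos: [0.4405, 0.3313, 0.0589]
tcp_rot: [-3.141, 0.0, 1.571]
ft_force: [-3.3, 1.1, 6.9]
grip_width: -0.0
grasp_force: 2.7
clock: 4.3
tool_pos: [0.4412, 0.3313, 0.0445]
tcp_rot: [3.141, -0.0, 1.571]
ft_force: [0.1, 0.5, 4.8]
grip_width: 0.002
grasp_force: 2.0
```

```bash
python3 -m inch '{"offset":[[0,0,0.03],[0,0,0.05],[0,0,0.07],[0,0,0.07],[0,0,0.07]],"twist":[[0,0,0],[0,0,0],[0,0,0],[0,0,0],[0,0,0]]}'
```

```text
clock: 4.92
tool_pos: [0.4415, 0.3313, 0.0435]
tcp_rot: [3.14, -0.001, 1.571]
ft_force: [-3.8, -4.2, 25.6]
grip_width: -0.001
grasp_force: 13.2
```

It's against the stop at 25 N. Hold for over 2 s.

```bash
for i in 1; do :; done
python3 -m inch '{"offset":[[0,0,0],[0,0,0],[0,0,0],[0,0,0],[0,0,0]],"twist":[[0,0,0],[0,0,0],[0,0,0],[0,0,0],[0,0,0]]}'
python3 -m inch '{"offset":[[0,0,0],[0,0,0],[0,0,0],[0,0,0],[0,0,0]],"twist":[[0,0,0],[0,0,0],[0,0,0],[0,0,0],[0,0,0]]}' >/dev/null
python3 -m inch '{"offset":[[0,0,0],[0,0,0],[0,0,0],[0,0,0],[0,0,0]],"twist":[[0,0,0],[0,0,0],[0,0,0],[0,0,0],[0,0,0]]}' >/dev/null
python3 -m inch '{"offset":[[0,0,0],[0,0,0],[0,0,0],[0,0,0],[0,0,0]],"twist":[[0,0,0],[0,0,0],[0,0,0],[0,0,0],[0,0,0]]}'
python3 - <<'E'
from h import *
im,W=cloud("scene","s5"); im2,W=cloud("side","s6")
c=np.hstack([im[90:250,140:320],im2[90:250,180:360]]); cv2.imwrite("pics/c3.png",cv2.resize(c,(800,355))[:,:,::-1])
E
```

```text
clock: 5.55
tool_pos: [0.4415, 0.3314, 0.0435]
tcp_rot: [3.14, -0.001, 1.571]
ft_force: [-3.4, -3.8, 25.9]
grip_width: -0.004
grasp_force: 13.2
clock: 7.42
tool_pos: [0.4415, 0.3314, 0.0435]
tcp_rot: [3.14, -0.001, 1.571]
ft_force: [-4.2, -4.5, 26.6]
grip_width: -0.004
grasp_force: 13.2
```

View pics/c3.png

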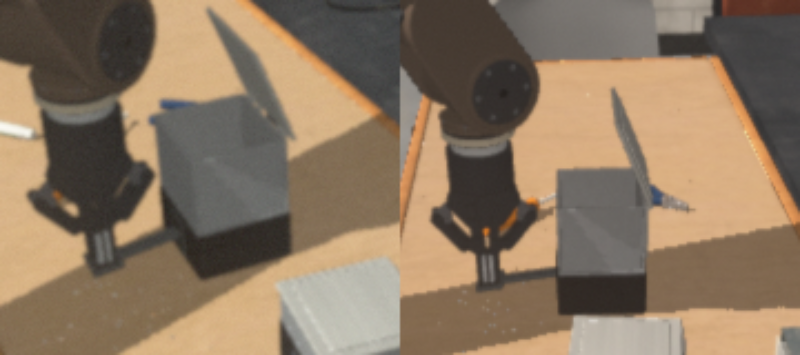

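The lid stands wide open in both views, tipped back at about (240,70) and (630,140), with the pedal down. Easing up now.

```bash

python3 -m inch '{"offset":[[0,0,-0.04],[0,0,-0.08],[0,0,-0.12],[0,0,-0.16],[0,0,-0.2]],"twist":[[0,0,0],[0,0,0],[0,0,0],[0,0,0],[0,0,0]]}' | grep -E 'pos|force'
python3 -m inch '{"offset":[[0,0,-0.04],[0,0,-0.08],[0,0,-0.12],[0,0,-0.16],[0,0,-0.2]],"twist":[[0,0,0],[0,0,0],[0,0,0],[0,0,0],[0,0,0]]}' | grep -E 'pos|force'
python3 -m inch '{"offset":[[0,0,-0.04],[0,0,-0.08],[0,0,-0.12],[0,0,-0.16],[0,0,-0.2]],"twist":[[0,0,0],[0,0,0],[0,0,0],[0,0,0],[0,0,0]]}' | grep -E 'pos|force'
python3 -m inch '{"offset":[[0,0,-0.03],[0,0,-0.06],[0,0,-0.09],[0,0,-0.12],[0,0,-0.15]],"twist":[[0,0,0],[0,0,0],[0,0,0],[0,0,0],[0,0,0]]}' | grep -E 'pos|force'
python3 -m inch '{"offset":[[0,0,-0.02],[0,0,-0.04],[0,0,-0.06],[0,0,-0.08],[0,0,-0.1]],"twist":[[0,0,0],[0,0,0],[0,0,0],[0,0,0],[0,0,0]]}' | grep -E 'pos|force'
```

```text
tool_pos: [0.4408, 0.3312, 0.0497]
ft_force: [-3.0, 0.4, 4.9]
grasp_force: 2.4
tool_pos: [0.4407, 0.3312, 0.0578]
ft_force: [-3.3, 0.8, 5.2]
grasp_force: 2.5
tool_pos: [0.4411, 0.3312, 0.0659]
ft_force: [-1.6, 0.5, 5.2]
grasp_force: 2.5
tool_pos: [0.4411, 0.3311, 0.0716]
ft_force: [-0.0, 0.6, -0.5]
grasp_force: 0.0
tool_pos: [0.441, 0.3312, 0.0757]
ft_force: [-0.5, -0.4, -0.2]
grasp_force: 0.0
```

Contact is lost at rest height. I'll retract and check.

```bash
python3 -m inch '{"offset":[[0,0,-0.3],[0,0,-1],[0,0,-1.8],[0,0,-2.3],[0,0,-2.5]],"twist":[[0,0,0],[0,0,0],[0,0,0],[0,0,0],[0,0,0]]}'
python3 -m inch '{"offset":[[0,0,0],[0,0,0],[0,0,0]],"twist":[[0,0,0],[0,0,0],[0,0,0]]}'
python3 - <<'E'
from h import *
im,W=cloud("scene","s7"); im2,W2=cloud("side","s8")
print(np.median(pad(W),0),W[146,240],W[228,300],W[265,234],np.load("scene0.npy")[265,234])
c=np.hstack([im[90:300,140:350],im2[90:300,180:390]]); cv2.imwrite("pics/c4.png",cv2.resize(c,(800,400))[:,:,::-1])
E
```

```text
clock: 11.28
tool_pos: [0.4412, 0.3314, 0.1774]
tcp_rot: [3.139, -0.001, 1.571]
ft_force: [-0.4, -0.4, -0.4]
grip_width: -0.001
grasp_force: 0.0
clock: 11.65
tool_pos: [0.4408, 0.3311, 0.175]
tcp_rot: [-3.141, 0.001, 1.571]
ft_force: [0.1, 0.3, 0.2]
grip_width: -0.001
grasp_force: 0.0
[0.44442282 0.32937333 0.04856748] [0.572067   0.31510017 0.15036654] [0.5780627  0.05997951 0.09961845] [0.44609642 0.07553155 0.05007688] [0.44606622 0.07545099 0.05015572]
```

View pics/c4.png

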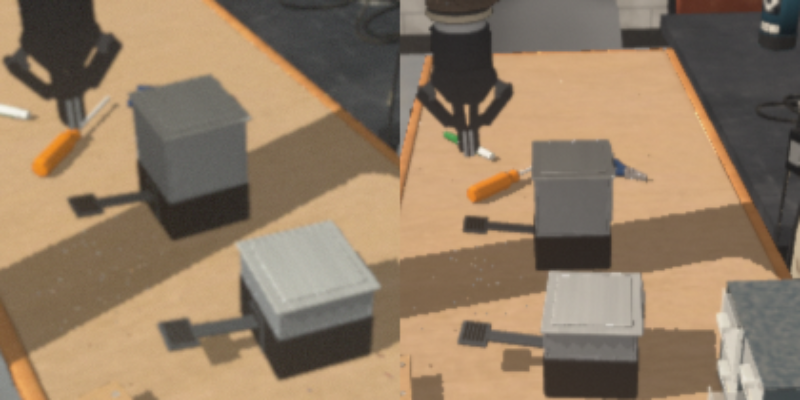

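The tall bin's lid is shut at (190,105), its pedal is back up at (87,204), and the low bin hasn't moved.

```bash
python3 -c "from cell import r; print(r.hand_in())"
```

```text
the job is handed in; nothing more can be done
None
```

I pressed the tall bin's pedal to its stop, held the lid wide open for about 2.5 s and eased the pedal up over about 2.5 s; the lid is shut, the low bin untouched, and the job is handed in at about 12 s.

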